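# Set the light attenuator to its third click and start the scan

### The arm

A 6-joint arm with a two-finger parallel gripper is mounted at the origin on the work surface. World frame = base frame: x ahead of the robot, y to its left, z up, the work surface at z = 0. Lengths are in m, angles in rad, forces in N, time in s.
With the tool pointing down it reaches from about 0.35 to 0.725 m from the base axis. Payload 6 kg.
Tool frame: the origin (TCP) lies at the centre of the arm's flange, where the gripper is bolted on; the fingertips stand ahead of it and the grasp point (between the pads) lies 155 mm ahead of it (bot.tip_reach is the z of the fingertips in the tool frame, in m); z points along the fingers, y is the direction in which the jaws open and shut (so a half turn about z gives the same grasp; the last joint's range is limited). The gripper opens to 85 mm and grips with 20 to 120 N. Pads are 22 mm wide; open, the fingers measure 114 mm over their backs; the gripper's body (76 mm by 85 mm) begins 54 mm behind the grasp point. The pads swing forward as they close: fully open they stand 13 mm farther back than shut.
Start: joints at [1.638, 0.04, 0.085, 0, -1.615, -0.334], TCP at [0.158, 0.579, 0.405] pointing down, gripper open.
Joint ranges: [-2.56, 2.56], [-1.29, 2.01], [-1.08, 1.49], [-3.29, 1.98], [-2.81, -0.18], [-2.99, 2.99]. Speed limits (rad/s): [2.57, 2.57, 3.01, 3.14, 3.14, 3.14].

### API

Orientations are given as a rotation vector (axis times angle).
In Python, from workcell import bot gives the robot as it stands. The module is installed in compiled form; this text tells all that it offers.
- The arm moves only by the shell command python3 -m creep 'ROWS' [FORCE]. ROWS is JSON, a list of rows, each a list of 5 numbers: the closure in counts, from 0 (fully open) to 255 (shut), then the shift along the tool's x, y, z normalised to -1 to 1, where 1 is 0.04 m, then the turn about the tool's z normalised to -1 to 1, where 1 is 0.08 rad. A call has 1 to 10 rows; each row shifts and turns the commanded pose from where the row before left it, along the tool's axes as they then stand; what a row does not reach is not made up. A row lasts 1/10 s, in which the tool goes at most 50 mm and 8.59 degrees, less where a joint would pass 70% of its speed; a pose out of reach is approached as far as the arm can. A call with a number of a shift or a turn outside -1 to 1 is refused whole. A call with a gripper value outside its range is refused whole. The fingers move at their own pace and stop on an object; FORCE is the grip in N (left out, the last holds). Time passes only in rows, so rows that do not move let the fingers close. It gives the time, the measured TCP pose, the force and the opening at its end, in the units of the state.
- bot.get_obs(): the state, without advancing time (a new reading comes with each control period).
- bot.read_camera(name): name is "side" or "top"; returns a dict with "pixels" (420x560x3 uint8, red, green, blue), "fx", "fy", "cx", "cy" (pixels), "D" ([k1, k2, p1, p2, k3] as OpenCV has them; the pictures are not rectified), "rvec" (rotation vector, rad) and "tvec" (3), from world to camera coordinates, as OpenCV has them. Camera axes: x right, y down, z forward; pixel columns grow to the right and rows downward; lengths in m; the calibration is good to about 2 mm. A picture is of the moment at which its call begins. There is no depth.
- bot.sign_off(): hands the job in, once; it reports no verdict.
The state is a dict: "time": time; "qpos": joint angles; "dq": joint speeds; "joint_efforts": joint torques, N m; "position": TCP position; "orientation": TCP orientation; "wrist_force": force on the tool from outside, world axes, zero at the start; "wrist_torque": the same for the moment, N m; "finger_gap": opening from 0.0 (shut) to 1.0 (fully open).
Only numpy, scipy, OpenCV 4.12 (cv2) and the standard library are available. Lean on these libraries where they do the work, as an engineer would, in place of code of your own. Each camera call takes 0.05 s, during which the arm holds its last target.

### The job

With the fingertips, push the orange lever on top of the filter changer along its slot from the parked end, feeling it click from notch to notch, and leave it resting in the third notch without running on past it. Then press the green start button fully down, let it spring back and take the hand clear. Only push and press: do not pinch the lever, and leave the bottles, boxes and small things standing around where they are.

Things in the scene. Friction and masses are not known exactly. Their poses are not given: they have to be found in the camera images.
- changer: filter changer: a fixed low box, white over slate grey, 110 (x) x 220 (y) x 60 mm high, a blue strip and a black slot along its top. Origin: centre of its underside; z up; the slot runs along its y axis at x = 0, and the lever is pushed towards +y.
- lever (a joint): travel of the orange lever along the slot towards the changer's +y, m: 0 at the parked end (lever centre 55 mm from the box's centre, on the -y side), 0.112 at the far stop. Starts at 0 to 0.008 and first slides freely (1 N). Then five notches 16 mm apart, with a ridge before each; where they begin differs from start to start, the first notch's centre lying at 0.026 to 0.042.
- lever_tip (a point): middle of the top of the orange lever: an upright paddle 34 mm wide across the slot, 14 mm thick along it, reaching from the box top (60 mm) to 107 mm above the table; its top edge is a rib 4 mm thick that stands 4 mm above the rest. Its y axis points along the push. The face to push on is the -y one; fingers pressing on the front and rear faces at once count as pinching.
- third_notch (a point): place of the third notch, mid-slot at the box top (60 mm up), axes as the changer; not marked to the eye. The lever rests in it when lever_tip is above it. The ridge before a notch lies 8 mm short of its centre and takes a push of 4 to 7 N; past it the lever snaps ahead by itself into the notch and stays (a click), leaving the pusher with no force until it has caught up.
- start (a joint): travel of the green start button, in m: 0 up, 0.006 fully down (about 5 N); it springs back.
- start_top (a point): middle of the top of the green start button, 30 mm across, in a black collar on a fixed slate grey pad, 90 x 75 x 20 mm, to the left or right of the changer. Button top 42 mm above the table; pressed straight down.
- amber: loose amber jar, black cap, 64 mm across, 135 mm high; origin at its underside. Leave it.
- wine: loose green bottle, 74 mm across, 230 mm high; origin at its underside. Leave it.
- jar: loose white jar, 68 mm across, 90 mm high; origin at its underside. Leave it.
- tipbox: loose yellow box, 115 x 80 x 50 mm; origin at its underside. Leave it.
- vial: loose small amber vial, red cap, 26 mm across, 45 mm high; origin at its underside. Leave it.
- marker: loose white marker pen with blue cap, lying, about 137 mm long, 15 mm thick; origin at its underside. Leave it.
- cap: loose black ring, 52 mm across, 16 mm high; origin at its underside. Leave it.
- rack: fixed blue rack of clear cuvettes, 100 x 75 mm, 44 mm high, on the other side of the changer from the start button; origin at its underside.

How it is judged:
On the way, in this order (a step that is already met when the one before it is completed fails the run):
1. the lever rests in the third notch (y of lever_tip in the frame of third_notch between -0.004 and 0.004 m and velocity of joint lever between -0.01 and 0.01 m/s), for 0.2 s.
2. the start button is pressed down (value of joint start above 0.0045 m), for 0.02 s.
At the end, for the whole second after the job is handed in: The lever is at rest within 4 mm of the centre of the third notch, the start button is up again (under 2 mm down), and every loose thing stands within 20 mm of where it was (all of step 1 and value of joint start below 0.002 m and distance of each of amber, wine, jar, tipbox, vial, marker, cap from where it was at the start of the episode below 0.02 m); the robot touches nothing.
It fails at once if the lever runs past the third notch (y of lever_tip in the frame of third_notch above 0.01 m).
It fails at once if the start button is pressed while the lever is not in the third notch (value of joint start above 0.003 m and not (y of lever_tip in the frame of third_notch between -0.004 and 0.004 m)).
It fails at once if the lever is pinched: fingers press on its front and rear halves at once (contact force between each of lever_c1, lever_c2 and the fingers above 2 N).
It fails at once if a loose thing is pushed, lifted or carried (moved 20 mm) or tipped (0.5 rad) (distance of any of amber, wine, jar, tipbox, vial, marker, cap from where it was at the start of the episode above 0.02 m or angle between any of amber, wine, jar, tipbox, vial, marker, cap's own z axis and vertical above 0.5 rad).
It also fails if it takes over 64 s, if anything falls off the work surface, if the arm or the gripper's body presses on something with over 40 N, if the wrist force passes 120 N, or if a joint passes its speed limit or range.

## Working session

There is one attempt and no reset: what is moved stays moved. The work goes in short steps, Python scripts to look and compute and a shell command to move; the robot and the scene stay as the last step left them, time stands still between calls to the robot, and variables do not carry over. Pictures are saved under pics/ and viewed, and the job is handed in when it is done.

```bash
mkdir -p pics; python3 - <<'E'
from workcell import bot
import cv2
for n in("top","side"):
    c=bot.read_camera(n); cv2.imwrite(f"pics/{n}0.png",c["pixels"][:,:,::-1])
    print({k:v for k,v in c.items() if k!="pixels"})
print(bot.get_obs(),bot.tip_reach)
E
```

```text
{'fx': 494.05436678280404, 'fy': 494.05436678280404, 'cx': 281.0008106309215, 'cy': 208.57955365535068, 'D': array([-0.11407799,  0.        ,  0.        ,  0.        ,  0.        ]), 'rvec': array([ 2.18709844, -2.18112854,  0.08760856]), 'tvec': array([0.03574605, 0.57573459, 1.37437918])}
{'fx': 393.2947964892911, 'fy': 393.2947964892911, 'cx': 284.85213451923556, 'cy': 216.77287132381358, 'D': array([-0.03677207,  0.        ,  0.        ,  0.        ,  0.        ]), 'rvec': array([ 0.11017754, -2.90806297,  1.11098196]), 'tvec': array([0.59451588, 0.07348701, 0.94904061])}
{'time': 0.1, 'qpos': array([ 1.63768285e+00,  4.07767873e-02,  8.39181514e-02, -3.84860771e-04,
       -1.61548773e+00, -3.33706313e-01]), 'dq': array([-8.31627914e-04, -8.62674174e-04,  3.45210437e-03, -1.09832859e-04,
       -3.60298507e-05, -1.51473162e-03]), 'joint_efforts': array([-4.67995225e-03, -3.69345295e+01,  3.48279691e+01,  6.95186108e+00,
       -4.59940129e-03, -7.36913677e-06]), 'position': array([0.1581028 , 0.57878482, 0.40377302]), 'orientation': array([ 3.11209890e+00, -4.17638872e-01, -1.07399931e-04]), 'wrist_force': array([ 0.31956865, -0.20674601, -0.22816105]), 'wrist_torque': array([0.00075753, 0.03028255, 0.02346424]), 'finger_gap': 0.9989230564424788} 0.1734
```

View pics/top0.png

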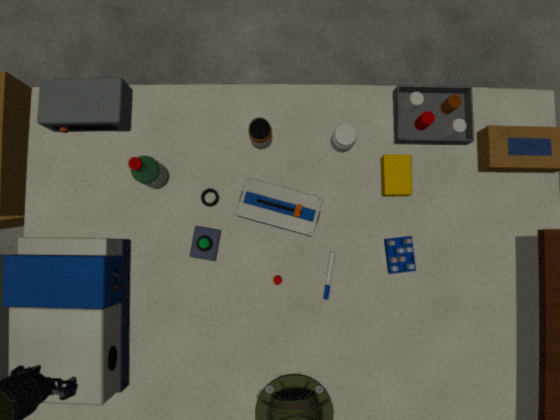

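View pics/side0.png

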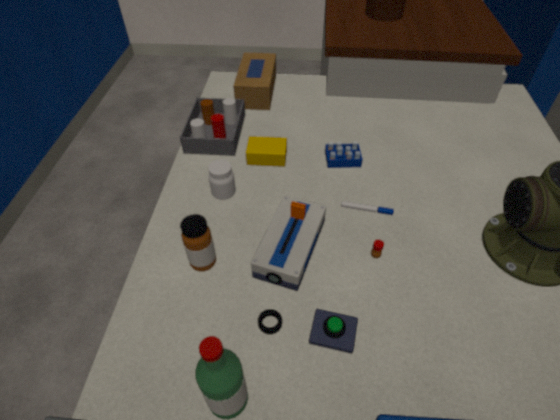

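```bash
cat > h.py <<'E'
import cv2,numpy as np
from workcell import bot
def ray(c,uv):
    K=np.array([[c["fx"],0,c["cx"]],[0,c["fy"],c["cy"]],[0,0,1]])
    p=cv2.undistortPoints(np.array(uv,float).reshape(-1,1,2),K,c["D"]).reshape(-1,2)
    R=cv2.Rodrigues(c["rvec"])[0]
    d=np.c_[p,np.ones(len(p))]@R; o=-R.T@c["tvec"]; return o,d
def plane(c,uv,z):
    o,d=ray(c,uv); return o+d*((z-o[2])/d[:,2:])
def tri(c1,u1,c2,u2):
    o1,d1=ray(c1,[u1]);o2,d2=ray(c2,[u2]);A=np.c_[d1[0],-d2[0]]
    s=np.linalg.lstsq(A,o2-o1,rcond=None)[0];a=o1+s[0]*d1[0];b=o2+s[1]*d2[0]
    return (a+b)/2,np.linalg.norm(a-b)
def blobs(c,lo,hi,amin=15):
    h=cv2.cvtColor(c["pixels"],cv2.COLOR_RGB2HSV);m=cv2.inRange(h,lo,hi)
    n,l,s,ce=cv2.connectedComponentsWithStats(m)
    return [(ce[i].round(2),s[i].tolist(),np.argwhere(l==i)[:,::-1]) for i in range(1,n) if s[i][4]>=amin]
E
python3 - <<'E'
from h import *
C={n:bot.read_camera(n) for n in("top","side")}
for n,c in C.items():
    for nm,lo,hi in(("orange",(5,150,90),(18,255,255)),("green",(50,120,60),(80,255,255)),("blue",(100,150,60),(125,255,255))):
        for ce,s,p in blobs(c,lo,hi): 
            r=cv2.minAreaRect(p.astype(np.float32)); print(n,nm,ce,s,[np.round(x,1) for x in r])
for n,(x,y,w,h) in(("top",(180,160,160,140)),("side",(230,180,140,180))):
    cv2.imwrite(f"pics/{n}z.png",cv2.resize(C[n]["pixels"][y:y+h,x:x+w,::-1],None,fx=4 if n=="top" else 3,fy=4 if n=="top" else 3,interpolation=cv2.INTER_CUBIC))
E
```

```text
top orange [ 1.7 77.7] [0, 73, 5, 11, 20] [array([ 1.5, 78. ]), array([ 3.6, 10. ]), np.float64(33.7)]
top orange [ 1.44 92.39] [0, 88, 4, 9, 18] [array([ 1.5, 92. ]), array([8., 3.]), np.float64(90.0)]
top orange [519.67 129.67] [517, 127, 7, 6, 15] [array([519.6, 129.3]), array([4. , 7.2]), np.float64(26.6)]
top orange [524.32 149.51] [490, 127, 70, 41, 861] [array([524.6, 146.7]), array([69.5, 39.7]), np.float64(1.0)]
top orange [297.36 209.93] [294, 204, 7, 13, 59] [array([297.4, 209.8]), array([ 5.1, 12. ]), np.float64(18.4)]
top green [203.46 242.71] [199, 238, 10, 10, 83] [array([203.5, 242.5]), array([9., 9.]), np.float64(90.0)]
top blue [267.16 202.76] [244, 192, 51, 24, 398] [array([269.2, 203.3]), array([50.2, 10.8]), np.float64(15.4)]
top blue [307.13 213.72] [300, 207, 15, 14, 137] [array([307.1, 213.7]), array([12.9, 10.6]), np.float64(15.9)]
top blue [398.77 254.29] [386, 237, 29, 36, 531] [array([399.9, 254.4]), array([33.9, 26.4]), np.float64(83.7)]
top blue [ 53.45 281.16] [3, 255, 102, 54, 5207] [array([ 53.3, 281.4]), array([101. ,  52.1]), np.float64(0.8)]
top bl
[... 2292 characters left out ...]
.6, 72. ]), array([7.1, 6.4]), np.float64(80.5)]
side blue [ 6.1  99.77] [0, 90, 16, 22, 108] [array([ 5. , 99.8]), array([14.7, 19.7]), np.float64(33.7)]
side blue [342.34 159.61] [326, 145, 36, 22, 342] [array([343.5, 155.5]), array([35., 21.]), np.float64(0.0)]
side blue [  2.33 198.2 ] [0, 196, 8, 6, 15] [array([  2.9, 198.1]), array([4.4, 7.3]), np.float64(71.6)]
side blue [385.44 210.39] [379, 208, 14, 6, 61] [array([385.4, 210.4]), array([13.5,  4.3]), np.float64(9.5)]
side blue [284.88 244.37] [270, 219, 32, 48, 462] [array([285.6, 241.9]), array([12.6, 50.6]), np.float64(23.4)]
side blue [402.08 417.85] [378, 415, 69, 5, 178] [array([412., 417.]), array([68.,  4.]), np.float64(0.0)]
```

View pics/topz.png

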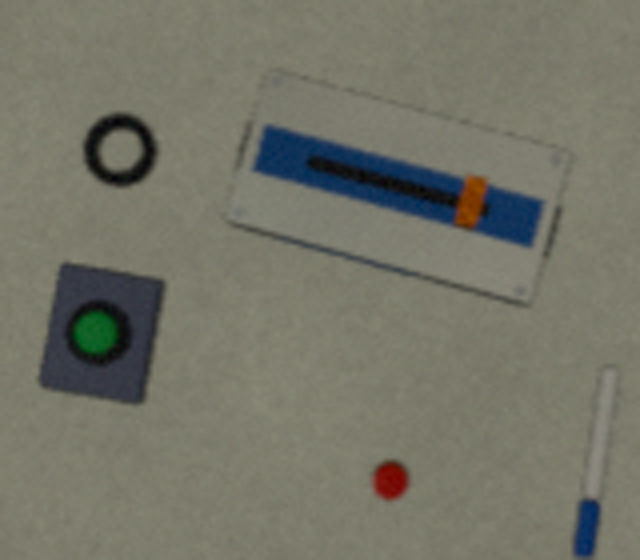

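View pics/sidez.png

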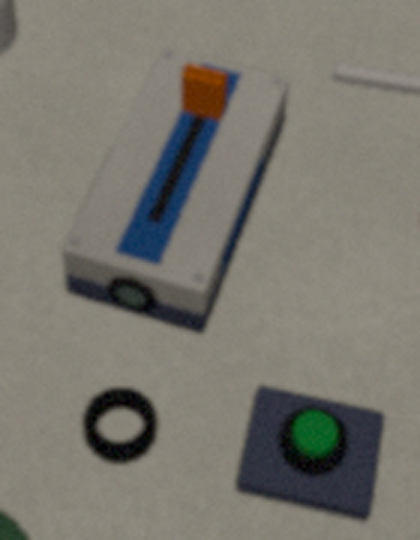

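The top view shows the lever at about (297.5, 210), the changer's top corners at about (248,177), (323,198), (312,236) and (236,215), and the button at (203.5, 242.7). I'll turn these into positions next.

```bash
python3 - <<'E'
from h import *
T=bot.read_camera("top");S=bot.read_camera("side")
q=np.array([(272,69),(573,152),(528,304),(226,221)])/4+(180-.375,160-.375)
P=plane(T,q,.06);print("corners",P.round(4).tolist(),[np.linalg.norm(P[i]-P[(i+1)%4]).round(4) for i in range(4)])
c=P.mean(0);print("centre",c)
b=np.array([(265,126),(254,170),(532,246),(543,200)])/4+(180-.375,160-.375)
B=plane(T,b,.06);print("strip",B.mean(0),[np.linalg.norm(B[i]-B[(i+1)%4]).round(4) for i in range(4)])
y=(P[0]+P[3]-P[1]-P[2]);a=np.arctan2(-y[0],y[1]);y2=B[0]+B[1]-B[2]-B[3];print("yaw",a,np.arctan2(-y2[0],y2[1]))
y/=np.linalg.norm(y)
L=plane(T,[(297.5,210)],.103)[0];print("lever",L,"travel",(L-c)@y+.055, "lat",(L-c)@np.array([y[1],-y[0],0]))
print("button top@.042",plane(T,[(203.46,242.71)],.042),"tri",tri(T,(203.46,242.71),S,(334.56,323.77)))
print("side plane",plane(S,[(334.56,323.77)],.042))
# side corners of top face: box
qs=np.array([(163,50),(288,85),(207,293),(67,250)])/3+(230-.33,180-.33)
Q=plane(S,qs,.06);print("side corners",Q.round(4).tolist(),Q.mean(0))
print("vial",plane(T,[(277.6,280)],.045),"marker",plane(T,[(332,252),(326,298)],.008))
o=bot.get_obs();yaw=2*np.arctan2(o["orientation"][1],o["orientation"][0]);print("tool yaw",yaw,"y axis",cv2.Rodrigues(o["orientation"])[0].round(4).tolist())
E
```

```text
corners [[0.6604, 0.13, 0.06], [0.6033, -0.0779, 0.06], [0.4986, -0.0467, 0.06], [0.555, 0.1607, 0.06]] [np.float64(0.2156), np.float64(0.1093), np.float64(0.2149), np.float64(0.1098)]
centre [0.57933681 0.04152838 0.06      ]
strip [0.57987056 0.04240917 0.06      ] [np.float64(0.0313), np.float64(0.1981), np.float64(0.0326), np.float64(0.1981)]
yaw -0.2665932952210772 -0.2614567601629289
lever [ 0.56575444 -0.00632307  0.103     ] travel 0.005260722690448333 lat -0.0004962476075639264
button top@.042 [[0.47836264 0.25260749 0.042     ]] tri (array([0.47818215, 0.25389889, 0.03382762]), np.float64(0.00048048408713701276))
side plane [[0.478754   0.25809123 0.042     ]]
side corners [[0.6035, -0.0676, 0.06], [0.4997, -0.0356, 0.06], [0.5546, 0.1674, 0.06], [0.6566, 0.1387, 0.06]] [0.57859647 0.0506953  0.06      ]
vial [[0.37645999 0.04626112 0.045     ]] marker [[ 0.45333393 -0.10802237  0.008     ]
 [ 0.3232923  -0.09072464  0.008     ]]
tool yaw -0.26675927958882717 y axis [[0.9646, -0.2636, -0.0001], [-0.2636, -0.9646, -0.0006], [0.0001, 0.0006, -1.0]]
```

```bash
python3 -m creep '[[255,0.6,0.6,0,0],[255,0.8,0.75,0,0],[255,0.8,0.75,0,0],[255,0.8,0.75,0,0],[255,0.8,0.75,0,0],[255,0.8,0.75,0,0],[255,0.8,0.75,0,0],[255,0.8,0.75,0,0],[255,0.8,0.75,0,0],[255,0.8,0.75,0,0]]' 30
```

```text
time: 1.3
position: [0.382, 0.2111, 0.405]
orientation: [-3.113, 0.417, -0.001]
wrist_force: [0.4, 1.1, 0.1]
finger_gap: 0.0
```

```bash
python3 -m creep '[[255,0.8,0.75,0,0],[255,0.8,0.75,0,0],[255,0.8,0.75,0,0],[255,0.8,0.75,0,0],[255,0.8,0.75,0,0],[255,0.8,0.7,0,0],[255,0.5,0.3,0,0],[255,0.2,0.1,0,0],[255,0,0,0,0],[255,0,0,0,0]]'
python3 - <<'E'
from h import *
o=bot.get_obs();R=cv2.Rodrigues(o["orientation"])[0];print(R.T@(np.array([.5528,-.0532,.251])-o["position"]),o["position"])
E
```

```text
time: 2.3
position: [0.5424, -0.0317, 0.4047]
orientation: [-3.114, 0.417, 0.0]
wrist_force: [0.2, 0.1, -0.3]
finger_gap: 0.001
[0.01571802 0.01804834 0.15372682] [ 0.54240696 -0.03166098  0.4047296 ]
```

```bash
python3 -m creep '[[255,0.2,0.25,0.3,0],[255,0.2,0.2,0.6,0],[255,0,0,0.7,0],[255,0,0,0.7,0],[255,0,0,0.5,0],[255,0,0,0.2,0],[255,0,0,0,0],[255,0,0,0,0]]'
python3 - <<'E'
from h import *
for n in("top","side"):
    c=bot.read_camera(n); p=c["pixels"]
    x,y,w,h=(220,140,140,120) if n=="top" else (230,150,160,140)
    cv2.imwrite(f"pics/{n}1.png",cv2.resize(p[y:y+h,x:x+w,::-1],None,fx=4,fy=4,interpolation=cv2.INTER_CUBIC))
E
```

```text
time: 3.1
position: [0.5536, -0.0537, 0.286]
orientation: [3.114, -0.417, 0.003]
wrist_force: [-0.1, 0.4, 0.5]
finger_gap: 0.005
```

View pics/side1.png

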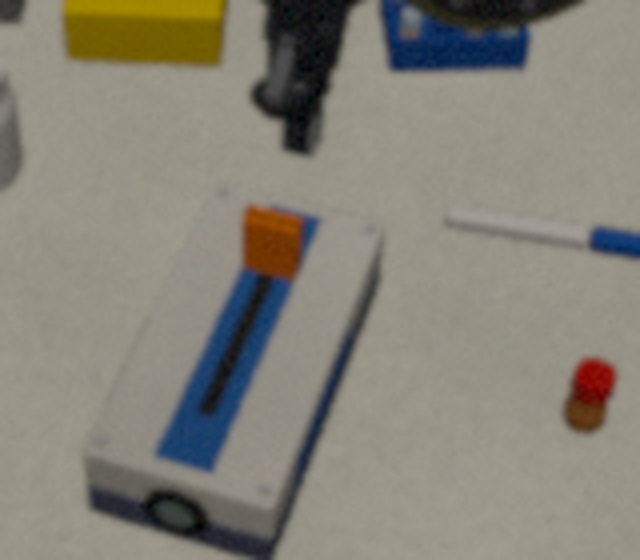

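View pics/top1.png

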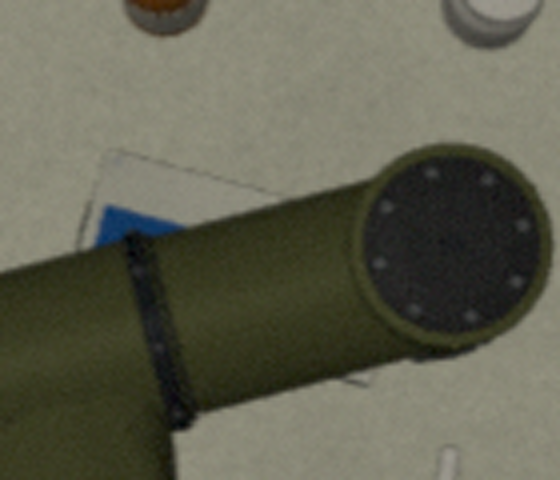

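The side view shows the closed fingertips (crop 302,150) above and behind the lever, in line with the slot. Nothing is in the way, so I'll go down to pushing height.

```bash
python3 -m creep '[[255,0,0,0.3,0],[255,0,0,0.4,0],[255,0,0,0.2,0],[255,0,0,0,0],[255,0,0,0,0],[255,0,0,0,0]]'
cat > o.py <<'E'
from h import *
import sys
o=bot.get_obs();y=np.array([.2636,.9646,0]);c=np.array([.579,.0435,0])
print("t",o["time"].__round__(2),"pos",o["position"].round(4),"along",((o["position"]-c)@y*1000).round(2),"F_along %.2f"%(o["wrist_force"]@y),"Fz %.2f"%o["wrist_force"][2])
if len(sys.argv)>1:
    c=bot.read_camera("side")
    for ce,s,p in blobs(c,(5,150,80),(18,255,255)):
        if 230<ce[0]<330 and 180<ce[1]<300: print("orange",ce,s)
    cv2.imwrite(f"pics/{sys.argv[1]}.png",cv2.resize(c["pixels"][150:290,230:390,::-1],None,fx=4,fy=4,interpolation=cv2.INTER_CUBIC))
E
python3 o.py s2
```

```text
time: 3.8
position: [0.5536, -0.0538, 0.2493]
orientation: [3.114, -0.418, 0.001]
wrist_force: [0.5, 0.1, 0.1]
finger_gap: -0.0
t 3.8 pos [ 0.5536 -0.0538  0.2493] along -100.59 F_along 0.21 Fz 0.13
orange [297.4 210.1] [291, 202, 14, 17, 206]
```

View pics/s2.png

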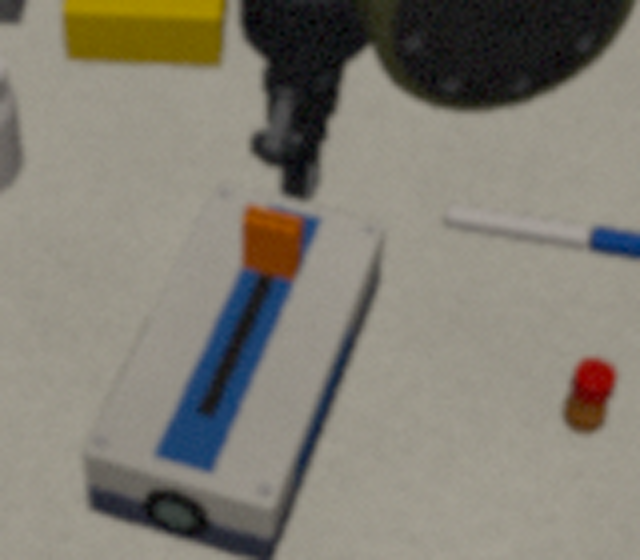

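```bash
python3 -m creep '[[255,0,-0.2,0,0],[255,0,-0.2,0,0],[255,0,-0.1,0,0],[255,0,-0.1,0,0],[255,0,0,0,0]]'; python3 o.py s3
python3 -m creep '[[255,0,-0.1,0,0],[255,0,-0.1,0,0],[255,0,0,0,0]]'; python3 o.py s4
```

```text
time: 4.35
position: [0.5598, -0.0301, 0.2487]
orientation: [3.114, -0.417, -0.0]
wrist_force: [0.3, -0.7, -0.2]
finger_gap: -0.0
t 4.35 pos [ 0.5598 -0.0301  0.2487] along -76.01 F_along -0.57 Fz -0.24
orange [297.52 209.75] [291, 202, 14, 17, 216]
time: 4.7
position: [0.5619, -0.0226, 0.2487]
orientation: [3.114, -0.417, 0.0]
wrist_force: [0.1, 0.1, 0.0]
finger_gap: 0.0
t 4.7 pos [ 0.5619 -0.0226  0.2487] along -68.27 F_along 0.14 Fz 0.04
orange [297.28 210.48] [291, 202, 14, 18, 212]
```

```bash
for i in 1; do python3 -m creep '[[255,0,-0.05,0,0],[255,0,0,0,0]]' >/dev/null; python3 o.py; python3 -m creep '[[255,0,-0.05,0,0],[255,0,0,0,0]]'>/dev/null; python3 o.py;  python3 -m creep '[[255,0,-0.05,0,0],[255,0,0,0,0]]'>/dev/null; python3 o.py; python3 -m creep '[[255,0,-0.05,0,0],[255,0,0,0,0]]'>/dev/null; python3 o.py s5; done
```

```text
t 4.95 pos [ 0.5624 -0.0209  0.2487] along -66.55 F_along -0.29 Fz 0.75
t 5.15 pos [ 0.5629 -0.019   0.2487] along -64.51 F_along 0.41 Fz 0.90
t 5.35 pos [ 0.5634 -0.0172  0.2487] along -62.69 F_along -0.69 Fz 0.24
t 5.55 pos [ 0.5638 -0.0156  0.2488] along -60.98 F_along -4.05 Fz 1.17
orange [296.31 212.43] [290, 204, 14, 18, 220]
```

```bash
python3 -m creep '[[255,0,-0.025,0,0],[255,0,0,0,0]]' >/dev/null; python3 o.py; python3 -m creep '[[255,0,-0.025,0,0],[255,0,0,0,0]]'>/dev/null; python3 o.py;  python3 -m creep '[[255,0,-0.025,0,0],[255,0,0,0,0]]'>/dev/null; python3 o.py;python3 -m creep '[[255,0,-0.025,0,0],[255,0,0,0,0]]'>/dev/null; python3 o.py s6
```

```text
t 5.8 pos [ 0.5642 -0.0142  0.2487] along -59.57 F_along -2.58 Fz 0.11
t 6.0 pos [ 0.5645 -0.013   0.2487] along -58.28 F_along -2.02 Fz 1.27
t 6.2 pos [ 0.5648 -0.012   0.2487] along -57.24 F_along -0.17 Fz 0.62
t 6.4 pos [ 0.5651 -0.011   0.2487] along -56.26 F_along 0.80 Fz 0.39
orange [295.54 213.98] [289, 205, 14, 19, 219]
```

```bash
cat >> o.py <<'E'
    y=np.array([.2636,.9646,0])
    r=plane(c,[(297.43,209.98)],.085)[0]
    for ce,s,p in blobs(c,(5,150,80),(18,255,255)):
        if 230<ce[0]<330 and 180<ce[1]<300:
            d=plane(c,[ce],.085)[0]-r; print("lever moved mm",(d@y*1000).round(1),"lat",(d[0]*.9646-d[1]*.2636).round(4)*1000, "area",s[4])
E
python3 o.py s7
```

```text
t 6.45 pos [ 0.5651 -0.0111  0.2487] along -56.31 F_along -1.09 Fz 0.34
orange [295.49 214.05] [289, 205, 14, 19, 221]
lever moved mm 13.6 lat 0.2 area 221
```

View pics/s7.png

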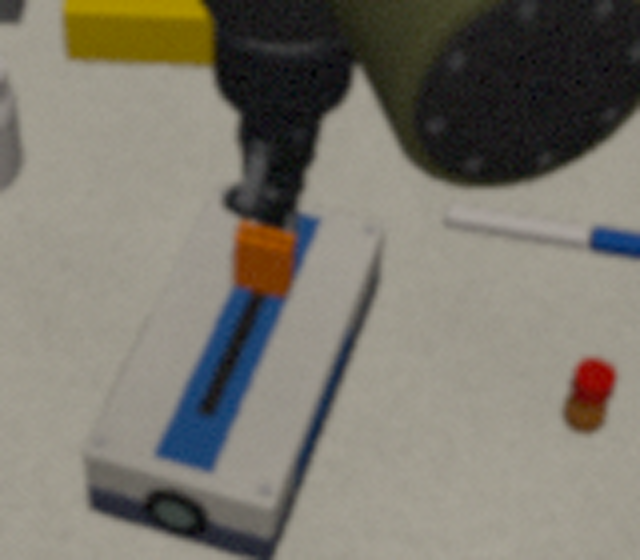

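```bash
python3 -m creep '[[255,0,-0.025,0,0],[255,0,0,0,0]]' >/dev/null; python3 o.py s8; python3 -m creep '[[255,0,-0.025,0,0],[255,0,0,0,0]]'>/dev/null; python3 o.py s8b;  python3 -m creep '[[255,0,-0.025,0,0],[255,0,0,0,0]]'>/dev/null; python3 o.py s8c;python3 -m creep '[[255,0,-0.025,0,0],[255,0,0,0,0]]'>/dev/null; python3 o.py s8d
```

```text
t 6.7 pos [ 0.5653 -0.0103  0.2487] along -55.47 F_along -0.14 Fz -1.39
orange [295.48 214.31] [289, 206, 14, 18, 224]
lever moved mm 14.4 lat -0.1 area 224
t 6.95 pos [ 0.5655 -0.0093  0.2487] along -54.53 F_along -0.05 Fz -0.51
orange [294.46 216.79] [288, 209, 14, 17, 219]
lever moved mm 22.5 lat -0.3 area 219
t 7.2 pos [ 0.5658 -0.0084  0.2487] along -53.54 F_along 0.04 Fz -0.76
orange [294.46 216.79] [288, 209, 14, 17, 217]
lever moved mm 22.5 lat -0.3 area 217
t 7.45 pos [ 0.5661 -0.0074  0.2487] along -52.53 F_along -0.29 Fz -0.18
orange [294.43 216.77] [288, 209, 14, 17, 218]
lever moved mm 22.4 lat -0.2 area 218
```

First click: the lever jumped from 14.4 to 22.5 mm while the pusher moved only 1 mm. I expect the second notch at about 38.5 mm and the third at 54.5.

```bash
python3 -m creep '[[255,0,-0.05,0,0],[255,0,-0.05,0,0],[255,0,0,0,0]]' >/dev/null; python3 o.py a1; python3 -m creep '[[255,0,-0.05,0,0],[255,0,0,0,0]]'>/dev/null; python3 o.py a2;  python3 -m creep '[[255,0,-0.05,0,0],[255,0,0,0,0]]'>/dev/null; python3 o.py a3;python3 -m creep '[[255,0,-0.05,0,0],[255,0,0,0,0]]'>/dev/null; python3 o.py a4
```

```text
t 7.8 pos [ 0.5671 -0.0034  0.2487] along -48.38 F_along 0.21 Fz -0.06
orange [294.41 216.73] [288, 208, 14, 18, 220]
lever moved mm 22.3 lat -0.1 area 220
t 8.05 pos [ 0.5676 -0.0018  0.2487] along -46.7 F_along -1.60 Fz 0.24
orange [294.35 216.65] [288, 208, 14, 19, 223]
lever moved mm 22.1 lat 0.1 area 223
t 8.3 pos [ 5.681e-01 -2.000e-04  2.488e-01] along -45.0 F_along -4.20 Fz 0.20
orange [293.89 217.09] [287, 208, 15, 19, 227]
lever moved mm 23.8 lat 0.6 area 227
t 8.55 pos [0.5687 0.0023 0.2488] along -42.44 F_along -1.40 Fz 1.00
orange [293.57 218.04] [287, 209, 14, 19, 221]
lever moved mm 26.8 lat 0.4 area 221
```

```bash
python3 -m creep '[[255,0,-0.025,0,0],[255,0,0,0,0]]' >/dev/null; python3 o.py b1; python3 -m creep '[[255,0,-0.025,0,0],[255,0,0,0,0]]'>/dev/null; python3 o.py b2;  python3 -m creep '[[255,0,-0.025,0,0],[255,0,0,0,0]]'>/dev/null; python3 o.py b3;python3 -m creep '[[255,0,-0.025,0,0],[255,0,0,0,0]]'>/dev/null; python3 o.py b4
```

```text
t 8.8 pos [0.569  0.0035 0.2487] along -41.24 F_along -0.16 Fz 0.12
orange [293.46 218.58] [287, 210, 14, 18, 224]
lever moved mm 28.4 lat 0.1 area 224
t 9.05 pos [0.5693 0.0044 0.2487] along -40.28 F_along -0.22 Fz -0.13
orange [293.37 218.8 ] [287, 210, 14, 18, 222]
lever moved mm 29.1 lat 0.1 area 222
t 9.3 pos [0.5695 0.0052 0.2487] along -39.45 F_along 0.65 Fz 0.84
orange [293.3  219.17] [287, 211, 14, 18, 218]
lever moved mm 30.2 lat -0.1 area 218
t 9.55 pos [0.5697 0.0061 0.2487] along -38.52 F_along -0.11 Fz -0.19
orange [292.02 221.7 ] [285, 214, 15, 17, 225]
lever moved mm 38.4 lat 0.1 area 225
```

Second click at 38.4 mm, as predicted.

```bash
python3 -m creep '[[255,0,-0.05,0,0],[255,0,-0.05,0,0],[255,0,-0.05,0,0],[255,0,0,0,0]]' >/dev/null; python3 o.py c1; python3 -m creep '[[255,0,-0.05,0,0],[255,0,0,0,0]]'>/dev/null; python3 o.py c2;  python3 -m creep '[[255,0,-0.05,0,0],[255,0,0,0,0]]'>/dev/null; python3 o.py c3;python3 -m creep '[[255,0,-0.025,0,0],[255,0,0,0,0]]'>/dev/null; python3 o.py c4
```

```text
t 10.0 pos [0.5714 0.012  0.2487] along -32.35 F_along 0.33 Fz -0.07
orange [292.   221.52] [285, 213, 15, 18, 229]
lever moved mm 37.9 lat 0.3 area 229
t 10.25 pos [0.5718 0.0136 0.2487] along -30.73 F_along -1.36 Fz 0.95
orange [291.81 221.59] [285, 213, 15, 19, 232]
lever moved mm 38.3 lat 0.7 area 232
t 10.5 pos [0.5723 0.0153 0.2488] along -29.02 F_along -4.45 Fz 0.98
orange [291.74 222.04] [285, 213, 15, 19, 230]
lever moved mm 39.6 lat 0.4 area 230
t 10.75 pos [0.5726 0.0167 0.2487] along -27.58 F_along -3.21 Fz 0.56
orange [291.49 222.55] [285, 213, 15, 19, 229]
lever moved mm 41.3 lat 0.4 area 229
```

```bash
python3 -m creep '[[255,0,-0.025,0,0],[255,0,0,0,0]]' >/dev/null; python3 o.py d1; python3 -m creep '[[255,0,-0.025,0,0],[255,0,0,0,0]]'>/dev/null; python3 o.py d2;  python3 -m creep '[[255,0,-0.025,0,0],[255,0,0,0,0]]'>/dev/null; python3 o.py d3;python3 -m creep '[[255,0,-0.025,0,0],[255,0,0,0,0]]'>/dev/null; python3 o.py d4
```

```text
t 11.0 pos [0.573  0.0179 0.2487] along -26.29 F_along -1.82 Fz 0.88
orange [291.48 223.1 ] [285, 214, 15, 19, 228]
lever moved mm 42.8 lat -0.1 area 228
t 11.25 pos [0.5732 0.0188 0.2488] along -25.3 F_along -0.44 Fz 0.72
orange [291.33 223.44] [284, 215, 15, 18, 227]
lever moved mm 43.9 lat -0.1 area 227
t 11.5 pos [0.5735 0.0198 0.2487] along -24.33 F_along -0.63 Fz -0.13
orange [291.02 223.71] [284, 215, 15, 19, 232]
lever moved mm 44.9 lat 0.3 area 232
t 11.75 pos [0.5737 0.0207 0.2487] along -23.41 F_along -0.41 Fz -0.12
orange [290.71 224.07] [284, 215, 15, 19, 231]
lever moved mm 46.1 lat 0.6 area 231
```

```bash
python3 -m creep '[[255,0,-0.025,0,0],[255,0,0,0,0]]' >/dev/null; python3 o.py e1
```

```text
t 12.0 pos [0.574  0.0215 0.2487] along -22.52 F_along 0.01 Fz -0.55
orange [289.75 226.69] [283, 219, 15, 17, 226]
lever moved mm 54.2 lat 0.1 area 226
```

Third click at 54.2 mm. I'll back off and raise the hand, then check.

```bash
python3 -m creep '[[255,0,0.2,0,0],[255,0,0.2,0,0],[255,0,0,-0.5,0],[255,0,0,-0.8,0],[255,0,0,-0.8,0],[255,0,0,-0.4,0],[255,0,0,0,0],[255,0,0,0,0]]'
python3 -m creep '[[255,-0.4,-0.5,0,0],[255,-0.7,-0.8,0,0],[255,-0.7,-0.8,0,0],[255,-0.7,-0.8,0,0],[255,-0.7,-0.8,0,0],[255,-0.6,-0.8,0,0],[255,0,-0.5,0,0],[255,0,-0.2,0,0],[255,0,0,0,0],[255,0,0,0,0]]'
python3 - <<'E'
from h import *
T=bot.read_camera("top");S=bot.read_camera("side")
cv2.imwrite("pics/t9.png",T["pixels"][:,:,::-1]);cv2.imwrite("pics/s9.png",S["pixels"][:,:,::-1])
o=bot.get_obs();R=cv2.Rodrigues(o["orientation"])[0];print(o["position"],R.T@(np.array([.478,.254,.27])-o["position"]))
E
python3 o.py f1
```

```text
time: 12.85
position: [0.5695, 0.0058, 0.3479]
orientation: [-3.113, 0.418, 0.002]
wrist_force: [0.2, 0.6, -1.2]
finger_gap: 0.0
time: 13.85
position: [0.4781, 0.246, 0.3477]
orientation: [3.112, -0.419, -0.002]
wrist_force: [0.8, 0.7, -0.5]
finger_gap: 0.001
[0.47814295 0.24573127 0.34838671] [-0.00230825 -0.0079859   0.07838217]
t 13.95 pos [0.4781 0.2457 0.3484] along 168.49 F_along 0.58 Fz -0.08
orange [289.78 226.87] [283, 219, 15, 17, 223]
lever moved mm 54.6 lat -0.1 area 223
```

View pics/s9.png

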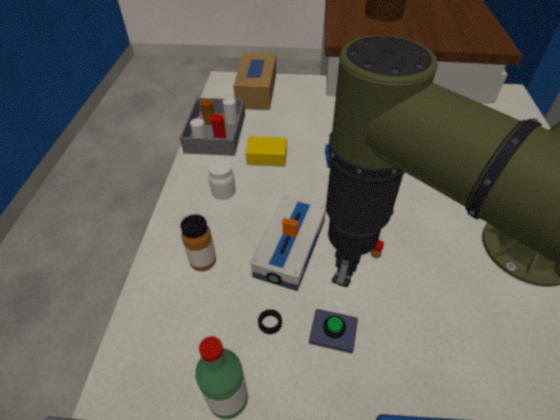

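View pics/t9.png

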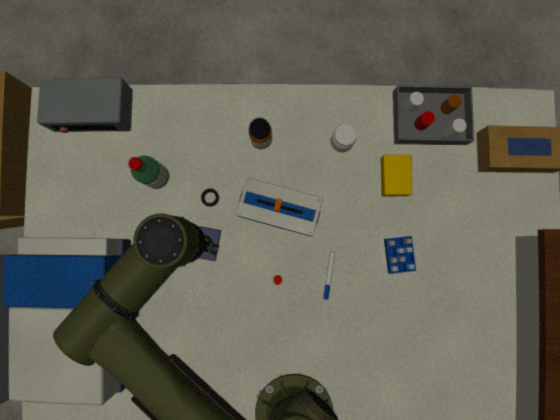

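The lever is still at 54.6 mm, and the loose things are where they were. Next I'll line up above the button.

```bash
python3 -m creep '[[255,-0.05,-0.2,0.4,0],[255,0,0,0.6,0],[255,0,0,0.6,0],[255,0,0,0.6,0],[255,0,0,0.4,0],[255,0,0,0,0],[255,0,0,0,0]]'
python3 - <<'E'
from h import *
for n in("top","side"):
    c=bot.read_camera(n); p=c["pixels"]
    x,y,w,h=(150,190,120,100) if n=="top" else (270,250,140,120)
    cv2.imwrite(f"pics/{n}g.png",cv2.resize(p[y:y+h,x:x+w,::-1],None,fx=5,fy=5,interpolation=cv2.INTER_CUBIC))
E
python3 o.py
```

```text
time: 14.7
position: [0.4784, 0.2545, 0.2454]
orientation: [3.113, -0.419, 0.001]
wrist_force: [0.5, -0.0, -0.4]
finger_gap: 0.0
t 14.8 pos [0.4785 0.2549 0.2463] along 177.45 F_along -0.70 Fz -0.41
```

View pics/sideg.png

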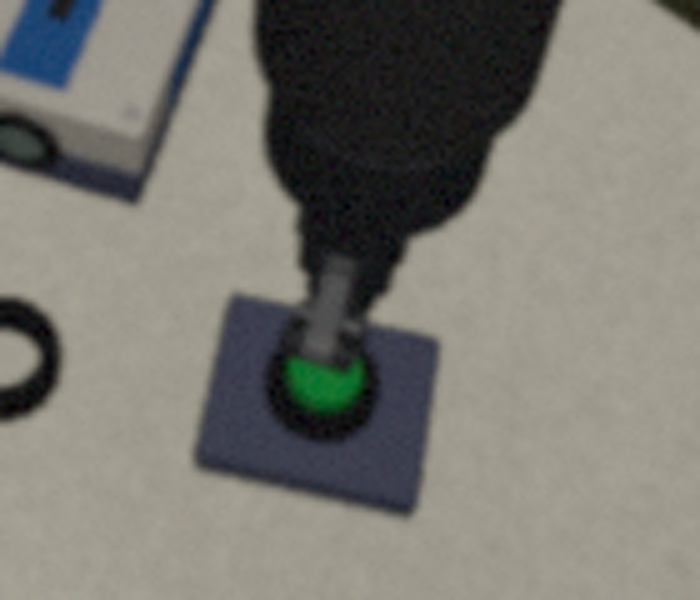

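View pics/topg.png

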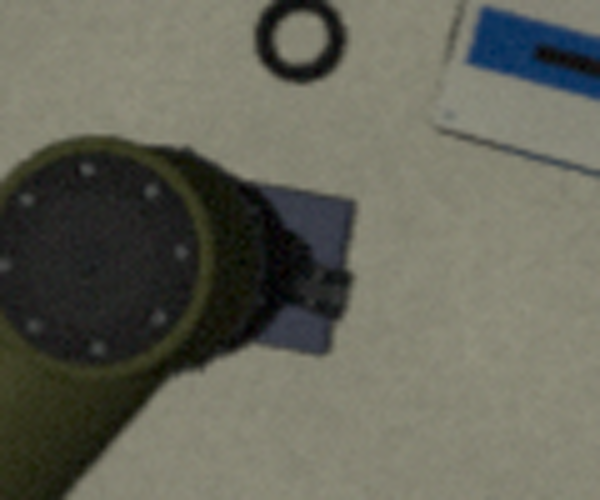

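```bash
python3 - <<'E'
from h import *
S=bot.read_camera("side");o=bot.get_obs();p=o["position"]-[0,0,.1734]
K=np.array([[S["fx"],0,S["cx"]],[0,S["fy"],S["cy"]],[0,0,1]])
y=np.array([.2636,.9646,0]);x=np.array([.9646,-.2636,0])
pts=np.array([p+a*x*.011+b*y*.0145 for a in(-1,1) for b in(-1,1)]+[p,p-[0,0,p[2]-.042]])
u=cv2.projectPoints(pts,S["rvec"],S["tvec"],K,S["D"])[0].reshape(-1,2);print(((u-[270,250])*5).round(0).tolist())
E
```

```text
[[368.0, 301.0], [350.0, 366.0], [313.0, 284.0], [293.0, 348.0], [331.0, 324.0], [323.0, 362.0]]
```

The fingertips are centred over the button to within about 2 mm.

```bash
python3 -m creep '[[255,0,0,0.3,0],[255,0,0,0.3,0],[255,0,0,0.1,0],[255,0,0,0,0],[255,0,0,0,0]]'>/dev/null; python3 o.py
python3 -m creep '[[255,0,0,0.05,0],[255,0,0,0,0]]'>/dev/null; python3 o.py
python3 -m creep '[[255,0,0,0.05,0],[255,0,0,0,0]]'>/dev/null; python3 o.py
python3 -m creep '[[255,0,0,0.05,0],[255,0,0,0,0]]'>/dev/null; python3 o.py
```

```text
t 15.35 pos [0.4782 0.255  0.2167] along 177.4 F_along 0.44 Fz 0.30
t 15.55 pos [0.4783 0.2551 0.2151] along 177.56 F_along 0.64 Fz 1.93
t 15.75 pos [0.4783 0.2551 0.2131] along 177.54 F_along 0.50 Fz 2.89
t 15.95 pos [0.4783 0.2551 0.211 ] along 177.54 F_along 0.75 Fz 3.51
```

```bash
python3 -m creep '[[255,0,0,0.05,0],[255,0,0,0,0]]'>/dev/null; python3 o.py
python3 -m creep '[[255,0,0,0.025,0],[255,0,0,0,0]]'>/dev/null; python3 o.py
```

```text
t 16.15 pos [0.4783 0.2551 0.2095] along 177.56 F_along -0.88 Fz 6.29
t 16.35 pos [0.4783 0.2551 0.2094] along 177.61 F_along -1.69 Fz 11.31
```

The force rose to 11 N with no further travel, so the button is at its stop. Now I'll lift clear.

```bash
python3 -m creep '[[255,0,0,0,0],[255,0,0,-0.2,0],[255,0,0,-0.5,0],[255,0,0,-0.8,0],[255,0,0,-0.8,0],[255,0,0,-0.8,0],[255,0,0,-0.6,0],[255,0,0,-0.2,0],[255,0,0,0,0],[255,0,0,0,0]]'
python3 -m creep '[[255,-0.5,0,0,0],[255,-0.7,0,0,0],[255,-0.5,0,0,0],[255,-0.2,0,0,0],[255,0,0,0,0],[255,0,0,0,0]]'
python3 o.py z1
python3 - <<'E'
from h import *
for n in("top","side"):
    c=bot.read_camera(n); cv2.imwrite(f"pics/{n}end.png",c["pixels"][:,:,::-1])
    print(n,[(x[0],x[1][4]) for x in blobs(c,(50,120,60),(80,255,255))])
    a=cv2.imread(f"pics/{n}0.png");d=cv2.absdiff(a,cv2.imread(f"pics/{n}end.png")).max(2)
    cv2.imwrite(f"pics/{n}diff.png",cv2.threshold(cv2.GaussianBlur(d,(3,3),0),30,255,0)[1])
E
```

```text
time: 17.35
position: [0.4779, 0.255, 0.3617]
orientation: [3.112, -0.418, -0.004]
wrist_force: [0.5, -0.1, -1.1]
finger_gap: -0.003
time: 17.95
position: [0.4051, 0.275, 0.3629]
orientation: [3.113, -0.417, -0.001]
wrist_force: [-0.1, 0.4, 0.4]
finger_gap: 0.0
t 17.95 pos [0.4051 0.275  0.3629] along 177.42 F_along 0.38 Fz 0.38
orange [289.72 226.85] [283, 219, 15, 17, 221]
lever moved mm 54.6 lat 0.0 area 221
top [(array([203.5 , 242.67]), 84)]
side [(array([334.65, 323.97]), 190)]
```

View pics/sideend.png

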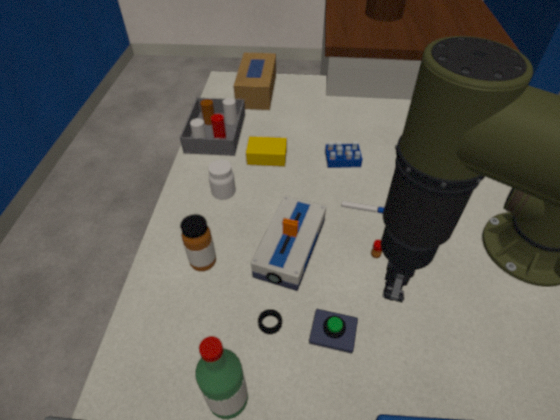

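View pics/topdiff.png

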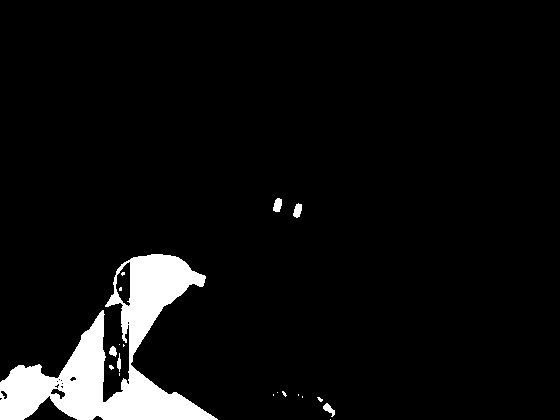

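View pics/sidediff.png

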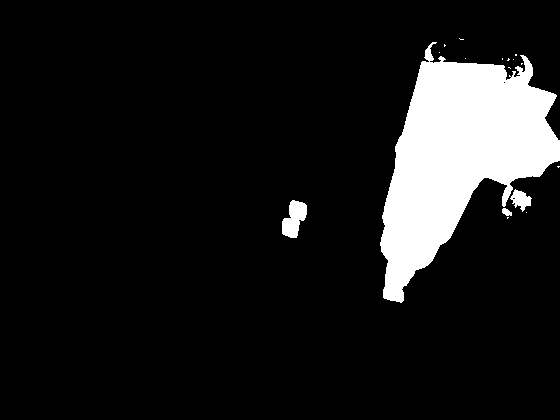

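Comparing with the first pictures, only the lever and the arm have changed. The button is up and the hand is clear, so I'll hand the job in.

```bash
python3 -c "
from workcell import bot
print(bot.sign_off())"
```

```text
the job is handed in; nothing more can be done
None
```

I pushed the lever into the third notch, pressed the start button to its stop and let it spring back, then handed the job in. My checks all point to success, but the hand-in gave no verdict.

- **Lever:** With the gripper shut, I pushed on the lever's rear face only. The side camera showed three clear jumps, to 22.5, 38.4 and 54.2 mm from where the lever started. That is one notch spacing (16 mm) apart each time. I stopped at the third, and the lever still read 54.6 mm at the end.
- **Button:** I pressed it straight down. It met the finger with the tip about 42 mm up and stopped about 6 mm lower, with the force rising to 11 N. After lifting, it looks the same as in the first pictures.
- **Surroundings:** Compared with the first pictures, only the lever and the arm changed. The hand is clear and the wrist force is about zero. It took about 18 s of the 64 s allowed.

**What disagreed:**
- The two cameras differed by up to about 9 mm in y on the changer. The button's height also came out 8 mm low when worked out from both views, so I relied on the force and on how far things moved.
- The force rose and fell several mm before each click, with almost none left at the click itself. I therefore counted clicks from the lever's jumps in the pictures.

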